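# Re-rack the beam-line optics in reverse order

## Robot

A 7-joint arm with a two-finger parallel gripper is mounted at the origin on the work surface. World frame = base frame: x ahead of the robot, y to its left, z up, the work surface at z = 0. Lengths are in m, angles in degrees, forces in N, time in s.
With the tool pointing down it reaches from about 0.425 to 0.875 m from the base axis. Payload 4.7 kg.
Tool frame: the origin (TCP) lies at the very end of the fingers, on their centre line; the grasp point (between the pads) lies 19 mm behind it; z points along the fingers, y is the line along which they close (so a half turn about z gives the same grasp; the last joint's range is limited). The gripper opens to 87 mm and grips with 3 to 60 N. Pads are 19 mm wide; open, the fingers measure 117 mm over their backs; the gripper's body (75 mm by 190 mm) begins 51 mm behind the grasp point.
Start: joints at [-72.645, 18.392, -4.016, 83.108, 1.295, 78.541, -3.26], TCP at [0.185, 0.623, 0.223] pointing down, gripper open.
Joint ranges: [-163.93, 163.93], [-17.29, 119.83], [-79.2, 71.16], [3.27, 140.29], [-89.18, 269.18], [5.43, 117.66], [-154.24, 154.24]. Speed limits (degrees/s): [147.25, 147.25, 180, 180, 180, 180, 180].

## Interface

Orientations are given as [roll, pitch, yaw] about the fixed x, y, z axes, in that order (R = Rz(yaw) Ry(pitch) Rx(roll)).
In Python, from cell import get_obs, read_camera, sign_off, silhouettes gives the robot as it stands.
- The arm moves only by the tool play_rows, never from a script. Its argument "steps" is a list that holds one entry, the list of rows, each a list of 7 numbers: the shift along the tool's x, y, z in m, then the turn, a rotation vector about the tool's x, y, z in rad, then the finger opening in m, from 0 to 0.087. A call has 1 to 12 rows; each row shifts and turns the commanded pose from where the row before left it, along the tool's axes as they then stand; what a row does not reach is not made up. A row lasts 1/10 s, in which the tool goes at most 50 mm and 8.59 degrees, less where a joint would pass 70% of its speed; a pose out of reach is approached as far as the arm can. A call is refused whole if a number of a shift passes 0.05 or a number of a turn 0.15, either way. A call with a gripper value outside its range is refused whole. The fingers move at their own pace and stop on an object; "force" is the grip in N (left out, the last holds). Time passes only in rows, so rows that do not move let the fingers close. It gives the time, the measured TCP pose, the force, the opening and the grip force at its end, in the units of the state.
- get_obs(): the state, without advancing time (a new reading comes with each control period).
- read_camera(name): name is "scene" or "top" or "wrist"; returns a dict with "frame" (420x560x3 uint8, red, green, blue), "intrinsics" (3x3 intrinsics, pixels), "view" (4x4, takes a point from world to camera coordinates). Camera axes: x right, y up, looking along -z (the intrinsics and any distortion apply to the point x, -y, -z); pixel columns grow to the right and rows downward; lengths in m; the calibration is good to about 2 mm. The wrist camera is an equidistant fisheye: a pixel r from the principal point sees the ray r / f radians off the axis. A picture is of the moment at which its call begins. There is no depth.
- sign_off(): hands the job in; it is judged then, once.
Trained networks look in the newest picture that a camera, given by its name, has taken for a name from the list of things; names that differ only in an ending like _2 or _b are one class to them, and where a whole thing is asked for, a point or a joint stands for the part that bears it (a point fixed in the world has none). Each returns a list of dicts, best first, with "p" (0 to 1); they miss things now and then, are a little off and sometimes report something else, mostly with a low value. They report only what shows in the picture. A call takes as long as a camera call. They do not tell look-alikes from the thing itself.
- silhouettes(camera, name): "pixels" (420x560 bool, what is visible of it) and "extent" ([left, top, right, bottom] in pixels, round what is visible of it).
The state is a dict: "time_s": time; "qpos": joint angles; "joint_velocities": joint speeds; "effort": joint torques, N m; "tool_pos": TCP position; "tool_rot": TCP orientation; "force": force on the tool from outside, world axes, zero at the start; "wrist_torque": the same for the moment, N m; "grip_width": finger opening in m; "grasp_force": force on a finger pad.
Only numpy, scipy, OpenCV 4.12 (cv2) and the standard library are available. Lean on these libraries where they do the work, as an engineer would, in place of code of your own. Each camera call takes 0.05 s, during which the arm holds its last target. There are 200 camera calls.

## Task

The beam in the new set-up runs the other way, so move the four optics from the full rack to the empty rack in reverse order: as seen from the robot, the part at the left end goes to the right-end bay, the second from left to the second from right, and so on. Set each one down gently, without dropping or tipping it, standing upright on the floor of its own bay, and let go of all of them.

Things in the scene. Friction and masses are not known exactly. Their poses are not given: they have to be found in the camera images.
- lens_tube_mid (a point): Lens tube: plain upright round black tube 36 mm across, 64 mm tall, a round lens in its top. Round foot 38 mm across, 8 mm high. Grip the tube anywhere above the foot. Point on its upright axis, half-way up; z up. About 0.1 kg.
- cage_cube_mid (a point): Cage cube: bare aluminium 40 mm cube with a dark round port in each face, on a 16 mm neck; 58 mm tall, the cube being the upper 40 mm (11 mm below the point to 29 mm above). Round foot 38 mm across, 8 mm high. Cube faces look along its x and y. Point on its upright axis, half-way up; z up. At the start turned up to 10 degrees relative to the rack. About 0.15 kg.
- mirror_mount_mid (a point): Mirror mount: upright black plate 40 mm wide (along its x), 14 mm thick (its y), from 12 mm above the underside to the top; 72 mm tall; two brass knobs stand out 12 mm from its -y face near the top. Round foot 38 mm across, 8 mm high. Grip across the 40 mm width. Point on its upright axis, half-way up; z up. At the start turned up to 10 degrees relative to the rack. About 0.12 kg.
- steel_post_mid (a point): Steel post: slim round steel rod 16 mm across, 80 mm tall with its foot. Round foot 38 mm across, 8 mm high. Grip the rod, with the finger ends above the foot. Point on its upright axis, half-way up; z up. About 0.14 kg.
- seat_lens_tube: The seat in the old rack where the lens tube stands at the start: grey square tray 60 mm outside, 54 mm inside, floor 3 mm thick, rim 9 mm high, fixed. Origin at the centre of its underside, axes as the rack's. The four seats look alike.
- seat_cage_cube: The seat in the old rack where the cage cube stands at the start: grey square tray 60 mm outside, 54 mm inside, floor 3 mm thick, rim 9 mm high, fixed. Origin at the centre of its underside, axes as the rack's. The four seats look alike.
- seat_mirror_mount: The seat in the old rack where the mirror mount stands at the start: grey square tray 60 mm outside, 54 mm inside, floor 3 mm thick, rim 9 mm high, fixed. Origin at the centre of its underside, axes as the rack's. The four seats look alike.
- seat_steel_post: The seat in the old rack where the steel post stands at the start: grey square tray 60 mm outside, 54 mm inside, floor 3 mm thick, rim 9 mm high, fixed. Origin at the centre of its underside, axes as the rack's. The four seats look alike.
- old_rack: Old rack, the full one: aluminium bar 272 (its y) x 72 (its x) x 8 mm, fixed. Origin: centre of its underside; its +y end is the left end as the robot sees it, x away from the robot (turned up to 17 degrees). Carries the four seats, 64 mm apart: centres at y = +96, +32, -32, -96 mm from left to right, their undersides 8 mm above the bench. It may be on the robot's left or right.
- new_rack: New rack, the empty one: aluminium bar 272 (its y) x 72 (its x) x 8 mm, fixed. Origin: centre of its underside; its +y end is the left end as the robot sees it, x away from the robot (turned up to 17 degrees). Four fixed bays like the seats, centres at x = 0, y = +96, +32, -32, -96 mm, left to right; floor 11 mm above the bench, rims 17 mm, 54 mm inside: 8 mm to spare round a foot.
Things that resemble listed ones, but are neither listed nor needed, are in the scene too. Leave any orange or red look-alike of the part that bears steel_post_mid alone.

How it is judged (in metres and radians):
At the end, for the whole second after the job is handed in: Each part stands upright (within 6 degrees) and at rest on the floor of the new rack's bay that mirrors its starting seat (left end to right end, and so on), its axis within 14 mm of the bay centre along each rack axis and its height within 4 mm of standing on the floor, released (((y of seat_lens_tube in the frame of old_rack between -0.116 and -0.076 m and y of lens_tube_mid in the frame of new_rack between 0.082 and 0.11 m) or (y of seat_lens_tube in the frame of old_rack between -0.052 and -0.012 m and y of lens_tube_mid in the frame of new_rack between 0.018 and 0.046 m) or (y of seat_lens_tube in the frame of old_rack between 0.012 and 0.052 m and y of lens_tube_mid in the frame of new_rack between -0.046 and -0.018 m) or (y of seat_lens_tube in the frame of old_rack between 0.076 and 0.116 m and y of lens_tube_mid in the frame of new_rack between -0.11 and -0.082 m)) and x of lens_tube_mid in the frame of new_rack between -0.014 and 0.014 m and z of lens_tube_mid in the frame of new_rack between 0.039 and 0.047 m and angle between each of lens_tube_mid, cage_cube_mid, mirror_mount_mid, steel_post_mid's own z axis and vertical below 0.1 rad and linear speed of each of lens_tube, cage_cube, mirror_mount, steel_post below 0.02 m/s and angular speed of each of lens_tube, cage_cube, mirror_mount, steel_post below 0.2 rad/s and ((y of seat_cage_cube in the frame of old_rack between -0.116 and -0.076 m and y of cage_cube_mid in the frame of new_rack between 0.082 and 0.11 m) or (y of seat_cage_cube in the frame of old_rack between -0.052 and -0.012 m and y of cage_cube_mid in the frame of new_rack between 0.018 and 0.046 m) or (y of seat_cage_cube in the frame of old_rack between 0.012 and 0.052 m and y of cage_cube_mid in the frame of new_rack between -0.046 and -0.018 m) or (y of seat_cage_cube in the frame of old_rack between 0.076 and 0.116 m and y of cage_cube_mid in the frame of new_rack between -0.11 and -0.082 m)) and x of cage_cube_mid in the frame of new_rack between -0.014 and 0.014 m and z of cage_cube_mid in the frame of new_rack between 0.036 and 0.044 m and ((y of seat_mirror_mount in the frame of old_rack between -0.116 and -0.076 m and y of mirror_mount_mid in the frame of new_rack between 0.082 and 0.11 m) or (y of seat_mirror_mount in the frame of old_rack between -0.052 and -0.012 m and y of mirror_mount_mid in the frame of new_rack between 0.018 and 0.046 m) or (y of seat_mirror_mount in the frame of old_rack between 0.012 and 0.052 m and y of mirror_mount_mid in the frame of new_rack between -0.046 and -0.018 m) or (y of seat_mirror_mount in the frame of old_rack between 0.076 and 0.116 m and y of mirror_mount_mid in the frame of new_rack between -0.11 and -0.082 m)) and x of mirror_mount_mid in the frame of new_rack between -0.014 and 0.014 m and z of mirror_mount_mid in the frame of new_rack between 0.043 and 0.051 m and ((y of seat_steel_post in the frame of old_rack between -0.116 and -0.076 m and y of steel_post_mid in the frame of new_rack between 0.082 and 0.11 m) or (y of seat_steel_post in the frame of old_rack between -0.052 and -0.012 m and y of steel_post_mid in the frame of new_rack between 0.018 and 0.046 m) or (y of seat_steel_post in the frame of old_rack between 0.012 and 0.052 m and y of steel_post_mid in the frame of new_rack between -0.046 and -0.018 m) or (y of seat_steel_post in the frame of old_rack between 0.076 and 0.116 m and y of steel_post_mid in the frame of new_rack between -0.11 and -0.082 m)) and x of steel_post_mid in the frame of new_rack between -0.014 and 0.014 m and z of steel_post_mid in the frame of new_rack between 0.047 and 0.055 m); the robot touches nothing.
It fails at once if a part is tipped more than 35 degrees (angle between any of lens_tube_mid, cage_cube_mid, mirror_mount_mid, steel_post_mid's own z axis and vertical above 0.61 rad).
It fails at once if a part is dropped (falls free of the fingers, faster than 0.6 m/s) ((linear speed of lens_tube above 0.6 m/s and contact force between lens_tube and the fingers below 0.05 N) or (linear speed of cage_cube above 0.6 m/s and contact force between cage_cube and the fingers below 0.05 N) or (linear speed of mirror_mount above 0.6 m/s and contact force between mirror_mount and the fingers below 0.05 N) or (linear speed of steel_post above 0.6 m/s and contact force between steel_post and the fingers below 0.05 N)).
It also fails if it takes over 104 s, if anything falls off the work surface, if the arm or the gripper's body presses on something with over 40 N, if the wrist force passes 120 N, or if a joint passes its speed limit or range.

## Working session

There is one attempt and no reset: what is moved stays moved. The work goes in short steps, Python scripts to look and compute and a tool call to move; the robot and the scene stay as the last step left them, time stands still between calls to the robot, and variables do not carry over. Pictures are saved under pics/ and viewed, at most 14 in all, crops included, and the job is handed in when it is done.

Besides the shell and the picture viewer there is one more tool, called after "Call:" as name(argument=value, ...) on one line, values as JSON. play_rows: Moves the arm, as the interface text tells. Its arguments: {"type":"object","properties":{"steps":{"type":"array","items":{"type":"array","items":{"type":"array","items":{"type":"number"}}}},"force":{"type":"number"}},"required":["steps"]}

```bash
ls; mkdir -p pics; python3 - <<'E'
from cell import *
import cv2,numpy as np
print(get_obs())
for c in ["scene","top"]:
    d=read_camera(c); cv2.imwrite(f"pics/{c}0.png",d["frame"][:,:,::-1])
    print(c,d["intrinsics"].tolist(),np.round(d["view"],4).tolist())
    for n in ["lens_tube_mid","cage_cube_mid","mirror_mount_mid","steel_post_mid","seat_lens_tube","old_rack","new_rack"]:
        print(n,[(round(float(r["p"]),2),[int(v) for v in r["extent"]]) for r in silhouettes(c,n)])
E
```

```text
pics
{'time_s': 0.0, 'qpos': array([-72.64588485,  18.44036823,  -4.01394315,  83.17521415,
         1.29424069,  78.5398288 ,  -3.26199924]), 'joint_velocities': array([-0.00852826,  0.01671615, -0.0485832 , -0.08579807, -0.06644078,
        0.0290337 ,  0.00287864]), 'effort': array([ 3.05888825e-04, -4.91278481e+01, -4.04152488e-01, -3.12538218e+01,
       -6.41285232e-02,  4.35017352e-02,  1.74202332e-04]), 'tool_pos': array([0.18501667, 0.62253688, 0.22144372]), 'tool_rot': array([-1.79889782e+02,  5.47017081e-03,  1.63451989e+02]), 'force': array([-0.88207856,  0.189573  , -0.81780015]), 'wrist_torque': array([-0.01262497,  0.01601518, -0.01772385]), 'grasp_force': 0.0, 'grip_width': 0.08730146417020948}
scene [[494.14011096890977, 0.0, 272.5661327327075], [0.0, 494.14011096890977, 210.83694974805454], [0.0, 0.0, 1.0]] [[-0.0662, 0.9978, 0.0014, 0.07], [-0.7186, -0.0487, 0.6937, 0.3576], [0.6923, 0.045, 0.7202, -1.4354], [0.0, 0.0, 0.0, 1.0]]
lens_tube_mid [(0.67, [248, 171, 263, 202])]
cage_cube_mid [(0.85, [187, 175, 209, 208])]
mirror_mount_mid [(0.55, [220, 164, 238, 204])]
[... 205 characters left out ...]
58, [303, 194, 431, 231]), (0.36, [164, 174, 177, 210])]
top [[503.19453520723306, 0.0, 287.94148166463486], [0.0, 503.19453520723306, 204.78768286382223], [0.0, 0.0, 1.0]] [[0.0163, -0.9998, 0.0125, -0.0474], [0.9927, 0.0176, 0.1192, -0.564], [-0.1194, 0.0105, 0.9928, -0.9565], [0.0, 0.0, 0.0, 1.0]]
lens_tube_mid [(0.79, [298, 239, 318, 266])]
cage_cube_mid [(0.74, [356, 232, 384, 257])]
mirror_mount_mid [(0.59, [325, 239, 351, 263])]
steel_post_mid [(0.84, [389, 229, 411, 248]), (0.69, [413, 178, 438, 197]), (0.53, [439, 225, 467, 244])]
seat_lens_tube [(0.87, [288, 242, 324, 271]), (0.38, [320, 236, 352, 266])]
old_rack [(0.73, [281, 224, 421, 274])]
new_rack [(0.8, [113, 207, 255, 271])]
```

View pics/scene0.png

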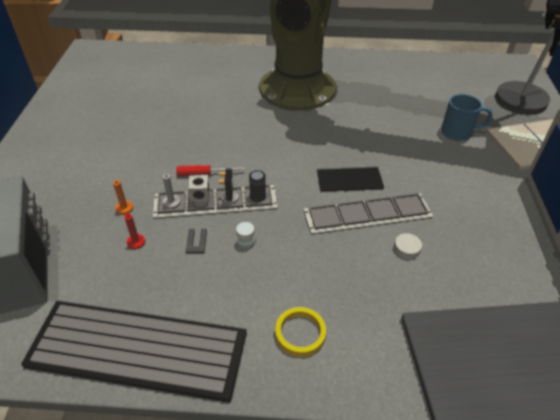

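View pics/top0.png

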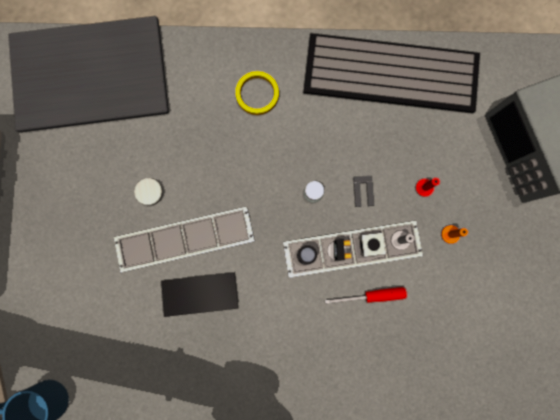

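```bash
cat > h.py <<'E'
from cell import *
import cv2,numpy as np
from scipy.optimize import least_squares
H=dict(lens_tube_mid=.064,cage_cube_mid=.058,mirror_mount_mid=.072,steel_post_mid=.080)
def cam(c):
    d=read_camera(c); d["name"]=c; return d
def proj(d,P):
    P=np.atleast_2d(P); K=d["intrinsics"]; V=d["view"]
    q=P@V[:3,:3].T+V[:3,3]; q=q*[1,-1,-1]
    if d["name"]=="wrist":
        r=np.hypot(q[:,0],q[:,1]); th=np.arctan2(r,q[:,2]); s=th/np.maximum(r,1e-9)
        return np.c_[K[0,0]*q[:,0]*s+K[0,2],K[1,1]*q[:,1]*s+K[1,2]]
    return np.c_[K[0,0]*q[:,0]/q[:,2]+K[0,2],K[1,1]*q[:,1]/q[:,2]+K[1,2]]
def ray(d,uv):
    uv=np.atleast_2d(uv).astype(float); K=d["intrinsics"]; V=d["view"]
    a=np.c_[(uv[:,0]-K[0,2])/K[0,0],(uv[:,1]-K[1,2])/K[1,1]]
    if d["name"]=="wrist":
        th=np.hypot(*a.T); s=np.sin(th)/np.maximum(th,1e-9); q=np.c_[a*s[:,None],np.cos(th)]
    else: q=np.c_[a,np.ones(len(a))]
    return -V[:3,:3].T@V[:3,3],(q*[1,-1,-1])@V[:3,:3]
def onz(d,uv,z):
    o,r=ray(d,uv); return (o+r*((z-o[2])/r[:,2])[:,None])[:,:2]
def rectpts(p,w,l,z):
    c,s=np.cos(p[2]),np.sin(p[2]); b=np.array([[-w,-l],[w,-l],[w,l],[-w,l]])/2
    return np.c_[b@np.array([[c,s],[-s,c]])+p[:2],np.full(4,z)]
def model(n,x,y,yaw=0,z0=.011):
    t=np.linspace(0,2*np.pi,24,endpoint=False)
    cyl=lambda r,a,b:[[r*np.cos(k),r*np.sin(k),z] for k in t for z in(a,b)]
    box=lambda w,l,a,b:[[i*w,j*l,z] for i in(-1,1) for j in(-1,1) for z in(a,b)]
    m=cyl(.019,.0,.008)
    if n[0]=="l": m+=cyl(.018,.008,.064)
    if n[0]=="c": m+=box(.02,.02,.018,.058)
    if n[0]=="s": m+=cyl(.008,.008,.08)
    if n[0]=="m": m+=box(.02,.007,.012,.072)+[[i,-.019,.062] for i in(-.012,.012)]
    m=np.array(m); c,s=np.cos(yaw),np.sin(yaw)
    return np.c_[m[:,:2]@np.array([[c,s],[-s,c]])+[x,y],m[:,2]+z0]
E
python3 - <<'E'
from h import *
ds={c:cam(c) for c in("top","scene")}
for n in("old_rack","new_rack"):
    d=ds["top"]; r=silhouettes("top",n)[0]
    ct=max(cv2.findContours(r["pixels"].astype(np.uint8),0,1)[0],key=cv2.contourArea)[:,0]
    w=onz(d,ct,.010); R=cv2.minAreaRect((w*1000).astype(np.float32)); print(n,R)
guess={"lens_tube_mid":(298,239),"cage_cube_mid":0,"mirror_mount_mid":0,"steel_post_mid":0}
for n in guess:
    E={}
    for c in ds:
        L=silhouettes(c,n)
        if n[0]=="s": L=[q for q in L if (389<=q["extent"][0]<=392 if c=="top" else 160<q["extent"][0]<167)]
        E[c]=np.array(L[0]["extent"],float) if L else None
    def f(p):
        o=[]
        for c,e in E.items():
            if e is None: continue
            u=proj(ds[c],model(n,p[0],p[1],np.radians(8))); o+=list(np.r_[u.min(0),u.max(0)]-e-[0,0,0,0])
        return o
    s=least_squares(f,[.5,-.15],loss="soft_l1"); print(n,s.x.round(4),np.round(f(s.x),1))
c=cv2.cvtColor(ds["top"]["frame"],4)
cv2.imwrite("pics/crop1.png",cv2.resize(c[170:290,275:475],None,fx=4,fy=4,interpolation=2))
E
```

```text
old_rack ((482.272705078125, -168.08193969726562), (74.49048614501953, 272.40948486328125), 10.068460464477539)
new_rack ((503.06011962890625, -265.0595397949219), (37.82168197631836, 42.749752044677734), 48.6972541809082)
lens_tube_mid [ 0.469  -0.0774] [-0.4  3.1 -1.7 -2.  -0.5 -0.8 -5.1  0.8]
cage_cube_mid [ 0.4872 -0.1988] [-1.1  0.   0.6 -0.1 -0.6 -5.1  0.3  1. ]
mirror_mount_mid [ 0.4743 -0.1355] [ 0.6  0.2 -0.8  0.4 -1.4  0.3  0.8  1. ]
steel_post_mid [ 0.5003 -0.2615] [-0.  -2.3 -0.2 -0.   0.6 -1.3 -1.  -1. ]
```

View pics/crop1.png

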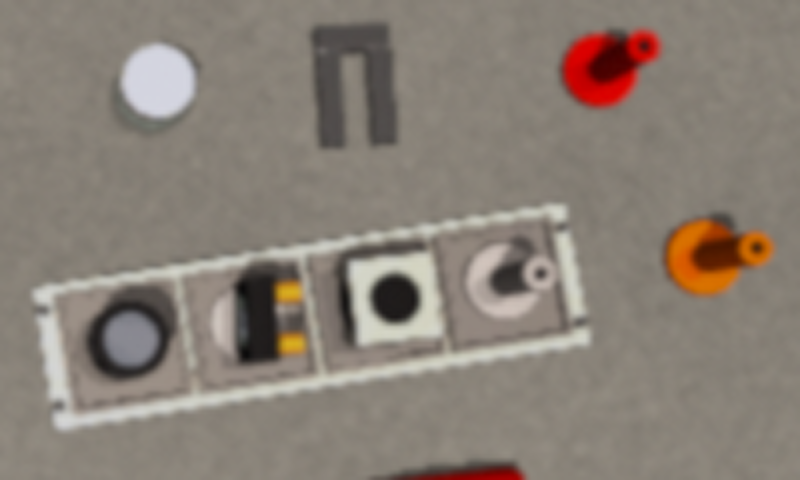

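```bash
python3 - <<'E'
from h import *
d=cam("top")
for r in silhouettes("top","new_rack"):
    ct=max(cv2.findContours(r["pixels"].astype(np.uint8),0,1)[0],key=cv2.contourArea)[:,0]
    R=cv2.minAreaRect((onz(d,ct,.010)*1000).astype(np.float32)); print(r["p"],r["extent"],R)
# independent: white bar by brightness in fixed boxes
g=d["frame"].astype(int).min(2)
for n,(a,b,c,e) in dict(old=(278,218,425,280),new=(108,200,260,275)).items():
    m=np.zeros(g.shape,np.uint8); m[b:e,a:c]=g[b:e,a:c]>165
    k,lab,st,_=cv2.connectedComponentsWithStats(cv2.morphologyEx(m,3,np.ones((3,3))))
    i=1+np.argmax(st[1:,2]); p=np.argwhere(lab==i)[:,::-1]
    R=cv2.minAreaRect((onz(d,p,.010)*1000).astype(np.float32)); print(n,R)
w=cam("wrist"); print(w["intrinsics"].tolist(),w["view"].round(4).tolist()); o=get_obs(); print(o["tool_pos"],o["tool_rot"])
E
```

```text
0.68 [115.1, 206.7, 253.1, 270.2] ((495.98388671875, 169.67037963867188), (72.90662384033203, 271.2142639160156), 14.221585273742676)
old ((482.0631408691406, -167.56129455566406), (71.93457794189453, 269.5985107421875), 10.283801078796387)
new ((464.9451599121094, 161.5146026611328), (7.566104888916016, 269.7674560546875), 14.21558666229248)
[[325.19226210127806, 0.0, 281.363456803194], [0.0, 325.19226210127806, 208.14838894881308], [0.0, 0.0, 1.0]] [[0.2845, 0.9587, -0.0006, -0.6507], [-0.9241, 0.2741, -0.2662, 0.0329], [-0.255, 0.0763, 0.9639, -0.3898], [0.0, 0.0, 0.0, 1.0]]
[0.18514971 0.62307467 0.22256633] [1.79998701e+02 3.48048545e-03 1.63452668e+02]
```

```bash
cat >> h.py <<'E'
def plan(x,y,z,yaw,n,start=None):
    if start is None:
        o=get_obs(); start=(*o["tool_pos"],o["tool_rot"][2])
    p0=np.array(start[:3]); y0=start[3]; dy=(yaw-y0+180)%360-180
    s=np.linspace(0,1,n+1); s=.6*s+.4*(3*s**2-2*s**3) if n>3 else s
    rows=[];pc=p0.copy();yc=y0
    for k in s[1:]:
        t=p0+(np.array([x,y,z])-p0)*k; c,q=np.cos(np.radians(yc)),np.sin(np.radians(yc)); d=t-pc
        sh=np.round([c*d[0]+q*d[1],q*d[0]-c*d[1],-d[2]],3)
        pc=pc+np.array([c*sh[0]+q*sh[1],q*sh[0]-c*sh[1],-sh[2]])
        tr=round(-np.radians(y0+dy*k-yc),3); yc-=np.degrees(tr); rows.append([*sh.tolist(),0,0,tr])
    return rows,(*pc.round(4).tolist(),round(yc,2))
def show(*wps,start=None):
    for w in wps:
        r,start=plan(*w,start=start); print(str(r).replace(" ","").replace("0.0,","0,"),start)
E
python3 -c "
from h import *
show((.46,.22,.27,104,12),(.46,-.15,.27,100,9))"
```

```text
[[-0.022,-0.018,-0.003,0,0,np.float64(0.06)],[-0.028,-0.02,-0.003,0,0,np.float64(0.075)],[-0.035,-0.021,-0.004,0,0,np.float64(0.085)],[-0.04,-0.02,-0.004,0,0,np.float64(0.095)],[-0.044,-0.017,-0.005,0,0,np.float64(0.101)],[-0.047,-0.013,-0.005,0,0,np.float64(0.103)],[-0.047,-0.008,-0.004,0,0,np.float64(0.103)],[-0.048,-0.003,-0.005,0,0,np.float64(0.101)],[-0.044,0.002,-0.004,0,0,np.float64(0.094)],[-0.04,0.005,-0.004,0,0,np.float64(0.086)],[-0.034,0.008,-0.004,0,0,np.float64(0.075)],[-0.027,0.008,-0.002,0,0,np.float64(0.06)]] (0.4599, 0.2204, 0.2696, np.float64(103.98))
[[-0.029,-0.007,-0,0,0,np.float64(0.006)],[-0.037,-0.009,-0,0,0,np.float64(0.007)],[-0.043,-0.01,-0,0,0,np.float64(0.008)],[-0.047,-0.011,-0,0,0,np.float64(0.009)],[-0.048,-0.01,-0,0,0,np.float64(0.009)],[-0.047,-0.01,-0,0,0,np.float64(0.009)],[-0.044,-0.009,-0,0,0,np.float64(0.009)],[-0.038,-0.007,-0,0,0,np.float64(0.007)],[-0.029,-0.005,-0,0,0,np.float64(0.005)]] (0.4603, -0.15, 0.2696, np.float64(100.03))
```

Call:
play_rows(steps=[[[-0.022,-0.018,-0.003,0,0,0.06,0.087],[-0.028,-0.02,-0.003,0,0,0.075,0.087],[-0.035,-0.021,-0.004,0,0,0.085,0.087],[-0.04,-0.02,-0.004,0,0,0.095,0.087],[-0.044,-0.017,-0.005,0,0,0.101,0.087],[-0.047,-0.013,-0.005,0,0,0.103,0.087],[-0.047,-0.008,-0.004,0,0,0.103,0.087],[-0.048,-0.003,-0.005,0,0,0.101,0.087],[-0.044,0.002,-0.004,0,0,0.094,0.087],[-0.04,0.005,-0.004,0,0,0.086,0.087],[-0.034,0.008,-0.004,0,0,0.075,0.087],[-0.027,0.008,-0.002,0,0,0.06,0.087]]])

```text
time_s: 2.75
tool_pos: [0.4613, 0.2182, 0.2703]
tool_rot: [179.9, -0.0, 103.7]
force: [-0.3, 1.2, -0.8]
grip_width: 0.0869
grasp_force: 0.0
```

```bash
python3 - <<'E'
from h import *
cam("wrist"); d=cam("wrist"); np.savez("w_new.npz",**{k:v for k,v in d.items() if k!="name"})
cv2.imwrite("pics/w1.png",d["frame"][:,:,::-1])
for r in silhouettes("wrist","new_rack"):
    ct=max(cv2.findContours(r["pixels"].astype(np.uint8),0,1)[0],key=cv2.contourArea)[:,0]
    print(r["p"],r["extent"],cv2.minAreaRect((onz(d,ct,.010)*1000).astype(np.float32)))
for r in silhouettes("wrist","seat_lens_tube"):
    m=cv2.moments(r["pixels"].astype(np.uint8),True); print(r["p"],r["extent"],onz(d,[m["m10"]/m["m00"],m["m01"]/m["m00"]],.012))
print(get_obs()["tool_pos"]); print([proj(d,rectpts((.496,.1697,np.radians(14.2)),.072,.272,.008)).round(0).tolist()])
E
```

```text
0.67 [271.6, 108.8, 326.3, 273.4] ((491.22955322265625, 192.4886932373047), (73.93426513671875, 225.7158660888672), 14.392680168151855)
0.73 [221.6, 328.3, 256.6, 339.0] [[ 0.45608918 -0.04923743]]
[0.45989382 0.22050646 0.26949562]
[[[272.0, 299.0], [319.0, 298.0], [323.0, 110.0], [267.0, 111.0]]]
```

View pics/w1.png

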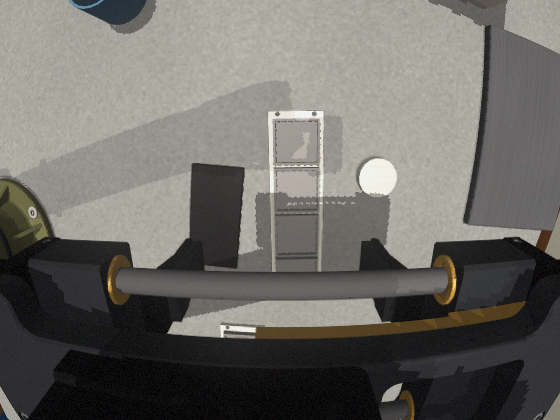

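Call:
play_rows(steps=[[[-0.029,-0.007,0,0,0,0.006,0.087],[-0.037,-0.009,0,0,0,0.007,0.087],[-0.043,-0.01,0,0,0,0.008,0.087],[-0.047,-0.011,0,0,0,0.009,0.087],[-0.048,-0.01,0,0,0,0.009,0.087],[-0.047,-0.01,0,0,0,0.009,0.087],[-0.044,-0.009,0,0,0,0.009,0.087],[-0.038,-0.007,0,0,0,0.007,0.087],[-0.029,-0.005,0,0,0,0.005,0.087],[0,0,0,0,0,0,0.087],[0,0,0,0,0,0,0.087]]])

```text
time_s: 4.05
tool_pos: [0.4606, -0.1484, 0.2694]
tool_rot: [-180.0, -0.1, 100.1]
force: [0.5, -0.5, -0.2]
grip_width: 0.0873
grasp_force: 0.0
```

```bash
python3 - <<'E'
from h import *
d=cam("wrist"); cv2.imwrite("pics/w2.png",cv2.resize(d["frame"][60:290,180:420,::-1],None,fx=2.5,fy=2.5,interpolation=2))
for n in H:
    for r in silhouettes("wrist",n):
        ct=max(cv2.findContours(r["pixels"].astype(np.uint8),0,1)[0],key=cv2.contourArea)[:,0]
        m=cv2.moments(r["pixels"].astype(np.uint8),True)
        print(n,round(r["p"],2),r["extent"],[m["m10"]/m["m00"]//1,m["m01"]/m["m00"]//1],cv2.minAreaRect((onz(d,ct,.011+H[n])*1000).astype(np.float32)))
for n,x,y,a in(("l",.469,-.0774,10),("c",.4872,-.1988,10),("m",.4743,-.1355,10),("s",.5003,-.2615,10)):
    u=proj(d,model(n,x,y,np.radians(a))); print(n,u.min(0).round(),u.max(0).round())
print(proj(d,rectpts((.482,-.168,np.radians(10.1)),.072,.272,.008)).round(0).tolist())
E
```

```text
lens_tube_mid 0.9 [283.4, 107.2, 317.3, 136.9] [299.0, 122.0] ((467.7118835449219, -74.77616882324219), (34.837642669677734, 34.671077728271484), 55.51967239379883)
lens_tube_mid 0.58 [281.1, 155.8, 313.6, 197.4] [298.0, 174.0] ((479.181640625, -132.51292419433594), (39.120513916015625, 44.019779205322266), 10.164920806884766)
cage_cube_mid 0.95 [280.1, 203.0, 316.7, 244.7] [297.0, 226.0] ((488.38262939453125, -192.0261993408203), (40.73310089111328, 52.02273178100586), 8.030999183654785)
cage_cube_mid 0.66 [266.7, 91.4, 325.0, 271.6] [292.0, 162.0] ((475.9454345703125, -146.0028076171875), (62.910701751708984, 214.29612731933594), 10.016888618469238)
mirror_mount_mid 0.95 [280.8, 153.8, 316.1, 198.5] [297.0, 175.0] ((477.9792785644531, -131.36378479003906), (39.35607147216797, 45.22911071777344), 10.129268646240234)
mirror_mount_mid 0.19 [328.1, 0.1, 385.2, 52.8] [354.0, 25.0] ((507.4356994628906, 46.016502380371094), (60.67422103881836, 62.06973648071289), 13.564668655395508)
steel_post_mid 0.94 [281.2, 306.9, 305.8, 326.3] [290.0, 317.0] ((501.8075866699219, -305.24420166015625), (30.15318489074707, 27.835012435913086), 9.66645622253418)
steel_post_mid 0.8 [343.7, 298.4, 372.0, 325.0] [359.0, 309.0] ((584.1256713867188, -285.1861572265625), (29.17900276184082, 43.89358901977539), 22.574281692504883)
steel_post_mid 0.74 [281.0, 246.1, 309.7, 271.6] [295.0, 260.0] ((491.3382873535156, -225.98681640625), (32.36970138549805, 29.078716278076172), 9.77417278289795)
l [282. 109.] [316. 141.]
c [278. 203.] [313. 246.]
m [277. 155.] [314. 194.]
s [281. 247.] [308. 293.]
[[268.0, 284.0], [317.0, 284.0], [323.0, 91.0], [266.0, 90.0]]
```

View pics/w2.png

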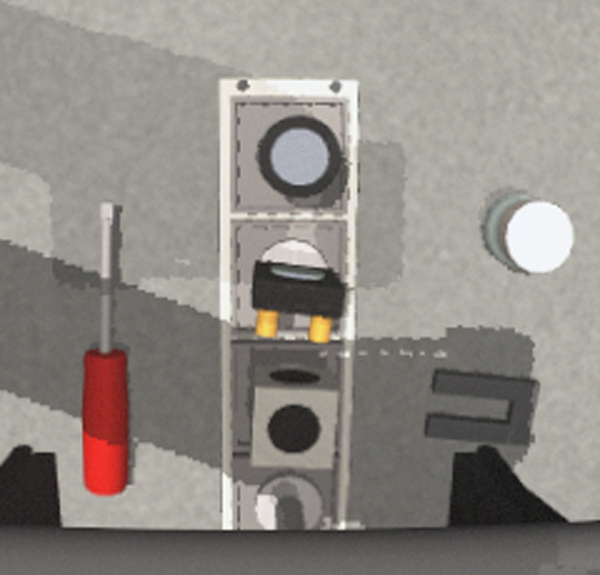

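```bash
cat >> h.py <<'E'
def hull(u): return cv2.convexHull(np.round(np.asarray(u,np.float32)*8).astype(np.int32))
def fit(d,n,p0,mask,z0=.011):
    pts=np.argwhere(mask)[:,::-1]; k=cv2.findContours(mask.astype(np.uint8),0,1)[0]; pts=max(k,key=cv2.contourArea)[:,0]
    S=4; a=np.zeros((420*S,560*S),np.uint8); cv2.fillPoly(a,[cv2.convexHull((pts*S+S//2).astype(np.int32))],1)
    def c(p):
        b=np.zeros_like(a); cv2.fillPoly(b,[cv2.convexHull(np.round(proj(d,model(n,p[0],p[1],p[2]*10,z0))*S+S/2).astype(np.int32))],1)
        return 1-(a&b).sum()/(a|b).sum()
    from scipy.optimize import minimize
    s0=np.array([[0,0,0],[.006,0,0],[0,.006,0],[0,0,.015]])+p0
    r=minimize(c,p0,method="Nelder-Mead",options=dict(initial_simplex=s0,maxiter=120)); return r.x[:2].round(4),np.degrees(r.x[2]*10).round(1),round(r.fun,3)
E
python3 - <<'E'
from h import *
for cn in("wrist","top"):
    d=cam(cn)
    for n,x,y in(("lens_tube_mid",.469,-.0774),("cage_cube_mid",.4872,-.1988),("mirror_mount_mid",.4743,-.1355)):
        L=silhouettes(cn,n); 
        if not L: print(n,"none"); continue
        for a in (.005,.0175,.03): print(cn,n,fit(d,n,np.array([x,y,a]),L[0]["pixels"]))
E
```

```text
wrist lens_tube_mid (array([ 0.4679, -0.0745]), np.float64(5.3), np.float64(0.031))
wrist lens_tube_mid (array([ 0.4681, -0.0744]), np.float64(11.9), np.float64(0.031))
wrist lens_tube_mid (array([ 0.468 , -0.0744]), np.float64(20.9), np.float64(0.03))
wrist cage_cube_mid (array([ 0.4896, -0.1991]), np.float64(8.4), np.float64(0.071))
wrist cage_cube_mid (array([ 0.4896, -0.1987]), np.float64(8.1), np.float64(0.068))
wrist cage_cube_mid (array([ 0.4896, -0.1997]), np.float64(8.7), np.float64(0.072))
wrist mirror_mount_mid (array([ 0.4788, -0.1361]), np.float64(6.5), np.float64(0.043))
wrist mirror_mount_mid (array([ 0.4788, -0.1361]), np.float64(8.8), np.float64(0.048))
wrist mirror_mount_mid (array([ 0.4788, -0.1364]), np.float64(14.5), np.float64(0.058))
top lens_tube_mid (array([ 0.4676, -0.0742]), np.float64(4.4), np.float64(0.034))
top lens_tube_mid (array([ 0.4676, -0.0741]), np.float64(11.1), np.float64(0.033))
top lens_tube_mid (array([ 0.4676, -0.0742]), np.float64(19.2), np.float64(0.032))
cage_cube_mid none
top mirror_mount_mid (array([ 0.4783, -0.1338]), np.float64(8.0), np.float64(0.18))
top mirror_mount_mid (array([ 0.4769, -0.1339]), np.float64(14.1), np.float64(0.189))
top mirror_mount_mid (array([ 0.4778, -0.133 ]), np.float64(23.0), np.float64(0.185))
```

```bash
sed -i 's/tr=round(-np/tr=round(-1.0*float(np/; s/k-yc),3); yc-=/k-yc)),3); yc-=/' h.py; python3 -c "
from h import *
show((.468,-.0744,.115,100,6),(.468,-.0744,.036,100,5))"
```

```text
[[0.009,0.003,0.02,0,0,0.0],[0.013,0.003,0.027,0,0,0.0],[0.015,0.004,0.03,0,0,0.0],[0.014,0.004,0.031,0,0,0.0],[0.013,0.004,0.027,0,0,0.0],[0.009,0.003,0.02,0,0,0.001]] (0.4683, -0.0744, 0.1146, np.float64(99.97))
[[0,-0,0.013,0,0,-0.0],[0,-0,0.017,0,0,-0.0],[0,-0,0.019,0,0,-0.0],[0,-0,0.017,0,0,-0.0],[0,-0,0.013,0,0,-0.001]] (0.4683, -0.0744, 0.0356, np.float64(100.03))
```

Call:
play_rows(steps=[[[0.009,0.003,0.02,0,0,0,0.075],[0.013,0.003,0.027,0,0,0,0.075],[0.015,0.004,0.03,0,0,0,0.075],[0.014,0.004,0.031,0,0,0,0.075],[0.013,0.004,0.027,0,0,0,0.075],[0.009,0.003,0.02,0,0,0,0.075],[0,0,0,0,0,0,0.075],[0,0,0.013,0,0,0,0.075],[0,0,0.017,0,0,0,0.075],[0,0,0.019,0,0,0,0.075],[0,0,0.017,0,0,0,0.075],[0,0,0.013,0,0,0,0.075]]], force=15)

```text
time_s: 5.9
tool_pos: [0.4687, -0.0753, 0.0353]
tool_rot: [179.9, 0.0, 100.0]
force: [1.1, -1.2, 0.0]
grip_width: 0.0749
grasp_force: 0.0
```

Call:
play_rows(steps=[[[0,0,0,0,0,0,0.06],[0,0,0,0,0,0,0.045],[0,0,0,0,0,0,0.03],[0,0,0,0,0,0,0.03],[0,0,0,0,0,0,0.03],[0,0,0,0,0,0,0.03],[0,0,0,0,0,0,0.03],[0,0,0,0,0,0,0.03]]])

```text
time_s: 6.7
tool_pos: [0.4684, -0.0744, 0.0359]
tool_rot: [180.0, -0.0, 100.0]
force: [-1.2, -0.2, 3.3]
grip_width: 0.0355
grasp_force: 15.0
```

```bash
python3 -c "
from h import *
show((.4684,-.0744,.12,100,5),(.5195,.0766,.12,104.2,6),(.5195,.0766,.0375,104.2,9))"
```

```text
[[-0,-0,-0.014,0,0,0.0],[-0,-0,-0.018,0,0,0.0],[-0,-0,-0.02,0,0,0.0],[-0,-0,-0.019,0,0,0.001],[-0,-0,-0.013,0,0,-0.0]] (0.4684, -0.0744, 0.1199, np.float64(99.98))
[[0.018,0.01,-0,0,0,-0.01],[0.024,0.013,-0,0,0,-0.012],[0.027,0.016,-0,0,0,-0.015],[0.027,0.016,-0,0,0,-0.014],[0.024,0.015,-0,0,0,-0.013],[0.017,0.011,-0,0,0,-0.01]] (0.5199, 0.0762, 0.1199, np.float64(104.22))
[[0,-0,0.007,0,0,0.0],[0,-0,0.008,0,0,0.0],[0,-0,0.01,0,0,0.0],[0,-0,0.011,0,0,0.0],[0,-0,0.011,0,0,0.0],[0,-0,0.01,0,0,0.0],[0,-0,0.01,0,0,0.0],[0,-0,0.009,0,0,0.0],[0,-0,0.006,0,0,0.0]] (0.5199, 0.0762, 0.0379, np.float64(104.22))
```

Call:
play_rows(steps=[[[0,0,-0.014,0,0,0,0.03],[0,0,-0.018,0,0,0,0.03],[0,0,-0.02,0,0,0,0.03],[0,0,-0.019,0,0,0,0.03],[0,0,-0.013,0,0,0,0.03],[0.018,0.01,0,0,0,-0.01,0.03],[0.024,0.013,0,0,0,-0.012,0.03],[0.027,0.016,0,0,0,-0.015,0.03],[0.027,0.016,0,0,0,-0.014,0.03],[0.024,0.015,0,0,0,-0.013,0.03],[0.017,0.011,0,0,0,-0.01,0.03],[0,0,0,0,0,0,0.03]]])

```text
time_s: 7.9
tool_pos: [0.52, 0.0801, 0.1189]
tool_rot: [-180.0, -0.0, 104.6]
force: [0.2, -0.2, -1.6]
grip_width: 0.0354
grasp_force: 15.0
```

Call:
play_rows(steps=[[[0,0,0.007,0,0,0,0.03],[0,0,0.008,0,0,0,0.03],[0,0,0.01,0,0,0,0.03],[0,0,0.011,0,0,0,0.03],[0,0,0.011,0,0,0,0.03],[0,0,0.01,0,0,0,0.03],[0,0,0.01,0,0,0,0.03],[0,0,0.007,0,0,0,0.03],[0,0,0.004,0,0,0,0.03],[0,0,0,0,0,0,0.03]]])

```text
time_s: 8.9
tool_pos: [0.5193, 0.0761, 0.041]
tool_rot: [-179.9, 0.0, 104.3]
force: [-0.2, -0.8, -0.9]
grip_width: 0.0358
grasp_force: 15.0
```

Call:
play_rows(steps=[[[0,0,0.002,0,0,0,0.03],[0,0,0.002,0,0,0,0.03],[0,0,0.001,0,0,0,0.03],[0,0,0,0,0,0,0.03],[0,0,0,0,0,0,0.03]]])

```text
time_s: 9.4
tool_pos: [0.5197, 0.0763, 0.0367]
tool_rot: [180.0, -0.0, 104.3]
force: [0.6, -0.1, -0.8]
grip_width: 0.0356
grasp_force: 15.0
```

Open gradually, then rise.

Call:
play_rows(steps=[[[0,0,0.001,0,0,0,0.03],[0,0,0,0,0,0,0.038],[0,0,0,0,0,0,0.045],[0,0,0,0,0,0,0.06],[0,0,0,0,0,0,0.075],[0,0,0,0,0,0,0.075],[0,0,-0.02,0,0,0,0.075],[0,0,-0.035,0,0,0,0.075],[0,0,-0.045,0,0,0,0.075],[0,0,-0.045,0,0,0,0.075],[0,0,-0.02,0,0,0,0.075],[0,0,0,0,0,0,0.075]]])

```text
time_s: 10.6
tool_pos: [0.5219, 0.0766, 0.2043]
tool_rot: [179.6, -0.1, 104.3]
force: [0.5, 0.2, -0.1]
grip_width: 0.0749
grasp_force: 0.0
```

```bash
python3 - <<'E'
from h import *
d=cam("wrist")
for r in silhouettes("wrist","lens_tube_mid"): print(round(r["p"],2),r["extent"],fit(d,"lens_tube_mid",np.array([.5195,.0766,.0]),r["pixels"]))
show((.4786,-.136,.20,95.5,10),(.4786,-.136,.15,95.5,2))
E
```

```text
0.62 [261.2, 169.9, 296.8, 219.5] (array([0.5207, 0.0762]), np.float64(6.1), np.float64(0.05))
[[-0.014,-0.007,0,0,0,0.011],[-0.018,-0.008,0,0,0,0.014],[-0.02,-0.009,0,0,0,0.016],[-0.023,-0.009,0,0,0,0.017],[-0.024,-0.01,0,0,0,0.019],[-0.024,-0.009,0,0,0,0.018],[-0.024,-0.008,0,0,0,0.017],[-0.021,-0.008,0,0,0,0.016],[-0.019,-0.006,0,0,0,0.014],[-0.014,-0.004,0,0,0,0.011]] (0.4788, -0.1357, 0.2003, np.float64(95.51))
[[-0,-0,0.025,0,0,0.0],[-0,-0,0.025,0,0,0.0]] (0.4788, -0.1357, 0.1503, np.float64(95.51))
```

Call:
play_rows(steps=[[[-0.014,-0.007,0,0,0,0.011,0.075],[-0.018,-0.008,0,0,0,0.014,0.075],[-0.02,-0.009,0,0,0,0.016,0.075],[-0.023,-0.009,0,0,0,0.017,0.075],[-0.024,-0.01,0,0,0,0.019,0.075],[-0.024,-0.009,0,0,0,0.018,0.075],[-0.024,-0.008,0,0,0,0.017,0.075],[-0.021,-0.008,0,0,0,0.016,0.075],[-0.019,-0.006,0,0,0,0.014,0.075],[-0.014,-0.004,0,0,0,0.011,0.075],[0,0,0,0,0,0,0.075],[0,0,0,0,0,0,0.075]]])

```text
time_s: 11.9
tool_pos: [0.4791, -0.1351, 0.2005]
tool_rot: [-180.0, -0.0, 95.5]
force: [-0.2, 0.7, 0.2]
grip_width: 0.0754
grasp_force: 0.0
```

```bash
python3 - <<'E'
from h import *
d=cam("wrist"); cv2.imwrite("pics/w3.png",cv2.resize(d["frame"][100:300,180:400,::-1],None,fx=2.5,fy=2.5,interpolation=2))
for n,p in(("mirror_mount_mid",[.4786,-.136,.0095]),("cage_cube_mid",[.4896,-.1993,.0145])):
  for r in silhouettes("wrist",n)[:1]: print(n,round(r["p"],2),r["extent"],fit(d,n,np.array(p),r["pixels"]))
print(get_obs()["tool_pos"])
show((.4786,-.136,.12,95.5,4),(.4786,-.136,.041,95.5,5))
E
```

```text
mirror_mount_mid 0.74 [253.1, 170.0, 300.8, 226.4] (array([ 0.4786, -0.1369]), np.float64(5.1), np.float64(0.051))
cage_cube_mid 0.67 [266.1, 228.4, 306.1, 269.7] (array([ 0.4894, -0.1969]), np.float64(7.8), np.float64(0.201))
[ 0.47925998 -0.13437445  0.20041768]
[[-0,-0,0.017,0,0,0.001],[-0.001,-0,0.023,0,0,0.0],[-0,-0.001,0.023,0,0,0.001],[-0.001,0,0.017,0,0,0.0]] (0.4785, -0.1365, 0.1204, np.float64(95.52))
[[0,0,0.013,0,0,0.0],[0,0,0.017,0,0,0.0],[0,0,0.019,0,0,0.0],[0,0,0.018,0,0,0.0],[0,0,0.012,0,0,0.0]] (0.4785, -0.1365, 0.0414, np.float64(95.52))
```

View pics/w3.png

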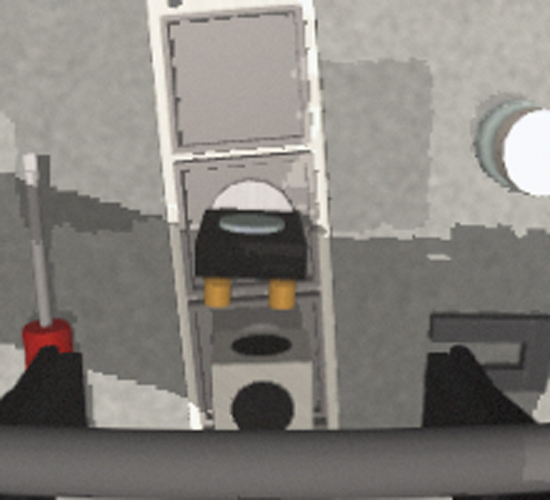

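Call:
play_rows(steps=[[[0,0,0.017,0,0,0,0.075],[-0.001,0,0.023,0,0,0,0.075],[-0.001,-0.001,0.023,0,0,0,0.075],[-0.001,0,0.017,0,0,0,0.075],[0,0,0.013,0,0,0,0.07],[0,0,0.017,0,0,0,0.07],[0,0,0.019,0,0,0,0.07],[0,0,0.018,0,0,0,0.07],[0,0,0.012,0,0,0,0.07],[0,0,0,0,0,0,0.07]]])

```text
time_s: 13.05
tool_pos: [0.4772, -0.1381, 0.0402]
tool_rot: [-179.8, -0.0, 95.5]
force: [0.1, 0.2, 0.1]
grip_width: 0.0701
grasp_force: 0.0
```

Call:
play_rows(steps=[[[0,0,0,0,0,0,0.06],[0,0,0,0,0,0,0.05],[0,0,0,0,0,0,0.04],[0,0,0,0,0,0,0.033],[0,0,0,0,0,0,0.033],[0,0,0,0,0,0,0.033],[0,0,0,0,0,0,0.033]]], force=18)

```text
time_s: 13.75
tool_pos: [0.4785, -0.1388, 0.0419]
tool_rot: [180.0, -0.0, 95.5]
force: [-0.2, -0.1, 3.6]
grip_width: 0.0398
grasp_force: 17.9
```

```bash
python3 - <<'E'
from h import *
a=np.radians(14.2)
for n,y in(("mirror",-.032),("cube",.032),("post",.096)): print(n,.496-y*np.sin(a),.1697+y*np.cos(a))
o=get_obs(); p=o["tool_pos"]; print(p,o["tool_rot"][2],o["grip_width"])
show((p[0],p[1],.16,95.5,5),(.5038,.1387,.16,99,7),(.5038,.1387,p[2]+.002,99,11))
E
```

```text
mirror 0.5038498363481216 0.13867774880335554
cube 0.4881501636518783 0.20072225119664444
post 0.47245049095563496 0.2627667535899333
[ 0.47848872 -0.13877618  0.04192471] 95.49930678666124 0.03982298684329352
[[0,0,-0.019,0,0,-0.0],[0,0,-0.026,0,0,-0.0],[0,0,-0.028,0,0,-0.0],[0,0,-0.026,0,0,-0.0],[0,0,-0.019,0,0,-0.0]] (0.4785, -0.1388, 0.1599, np.float64(95.5))
[[0.03,0.006,-0,0,0,-0.007],[0.039,0.007,-0,0,0,-0.008],[0.044,0.009,-0,0,0,-0.01],[0.047,0.01,-0,0,0,-0.011],[0.044,0.011,-0,0,0,-0.01],[0.039,0.009,-0,0,0,-0.008],[0.029,0.007,-0,0,0,-0.007]] (0.504, 0.1384, 0.1599, np.float64(99.0))
[[0,-0,0.007,0,0,-0.0],[0,-0,0.01,0,0,-0.0],[0,-0,0.01,0,0,-0.0],[0,-0,0.012,0,0,-0.0],[0,-0,0.013,0,0,-0.0],[0,-0,0.012,0,0,-0.0],[0,-0,0.013,0,0,-0.0],[0,-0,0.012,0,0,-0.0],[0,-0,0.01,0,0,-0.0],[0,-0,0.01,0,0,-0.0],[0,-0,0.007,0,0,-0.0]] (0.504, 0.1384, 0.0439, np.float64(99.0))
```

Call:
play_rows(steps=[[[0,0,-0.019,0,0,0,0.033],[0,0,-0.026,0,0,0,0.033],[0,0,-0.028,0,0,0,0.033],[0,0,-0.026,0,0,0,0.033],[0,0,-0.019,0,0,0,0.033],[0.03,0.006,0,0,0,-0.007,0.033],[0.039,0.007,0,0,0,-0.008,0.033],[0.043,0.009,0,0,0,-0.01,0.033],[0.046,0.01,0,0,0,-0.011,0.033],[0.044,0.011,0,0,0,-0.01,0.033],[0.039,0.009,0,0,0,-0.008,0.033],[0.029,0.007,0,0,0,-0.007,0.033]]])

```text
time_s: 14.95
tool_pos: [0.5032, 0.1396, 0.1589]
tool_rot: [-180.0, -0.0, 99.2]
force: [-0.1, 0.1, -0.9]
grip_width: 0.04
grasp_force: 17.9
```

Call:
play_rows(steps=[[[0,0,0,0,0,0,0.033],[0,0,0.01,0,0,0,0.033],[0,0,0.012,0,0,0,0.033],[0,0,0.013,0,0,0,0.033],[0,0,0.014,0,0,0,0.033],[0,0,0.014,0,0,0,0.033],[0,0,0.014,0,0,0,0.033],[0,0,0.013,0,0,0,0.033],[0,0,0.012,0,0,0,0.033],[0,0,0.008,0,0,0,0.033],[0,0,0.004,0,0,0,0.033],[0,0,0,0,0,0,0.033]]])

```text
time_s: 16.15
tool_pos: [0.5037, 0.1363, 0.0451]
tool_rot: [-180.0, 0.0, 99.0]
force: [-0.5, 0.5, -1.5]
grip_width: 0.0399
grasp_force: 17.9
```

Call:
play_rows(steps=[[[0,0,0.001,0,0,0,0.033],[0,0,0.001,0,0,0,0.033],[0,0,0.001,0,0,0,0.033],[0,0,0.001,0,0,0,0.033],[0,0,0,0,0,0,0.033],[0,0,0,0,0,0,0.033]]])

```text
time_s: 16.75
tool_pos: [0.5041, 0.1366, 0.042]
tool_rot: [180.0, -0.0, 99.0]
force: [-1.7, -0.7, 2.2]
grip_width: 0.0402
grasp_force: 17.9
```

Call:
play_rows(steps=[[[0,0,0,0,0,0,0.042],[0,0,0,0,0,0,0.05],[0,0,0,0,0,0,0.06],[0,0,0,0,0,0,0.075],[0,0,0,0,0,0,0.075],[0,0,-0.02,0,0,0,0.075],[0,0,-0.035,0,0,0,0.075],[0,0,-0.045,0,0,0,0.075],[0,0,-0.045,0,0,0,0.075],[0,0,-0.02,0,0,0,0.075],[0,0,0,0,0,0,0.075]]])

```text
time_s: 17.85
tool_pos: [0.5061, 0.1371, 0.2103]
tool_rot: [179.6, -0.1, 99.0]
force: [0.8, 0.4, 1.6]
grip_width: 0.0749
grasp_force: 0.0
```

```bash
python3 - <<'E'
from h import *
d=cam("wrist")
for r in silhouettes("wrist","mirror_mount_mid"): print(round(r["p"],2),r["extent"],fit(d,"mirror_mount_mid",np.array([.5038,.1387,.015]),r["pixels"]))
show((.4896,-.1985,.20,98.2,12))
E
```

```text
0.64 [258.0, 168.8, 296.0, 217.8] (array([0.5046, 0.1386]), np.float64(6.6), np.float64(0.054))
[[-0.019,-0.004,0,0,0,0.001],[-0.024,-0.005,0.001,0,0,0.001],[-0.027,-0.005,0,0,0,0.001],[-0.03,-0.006,0.001,0,0,0.001],[-0.032,-0.006,0.001,0,0,0.002],[-0.032,-0.007,0,0,0,0.001],[-0.033,-0.006,0.001,0,0,0.001],[-0.032,-0.006,0,0,0,0.002],[-0.03,-0.006,0.001,0,0,0.001],[-0.027,-0.005,0,0,0,0.001],[-0.024,-0.005,0.001,0,0,0.001],[-0.019,-0.003,0,0,0,0.001]] (0.4898, -0.1985, 0.2002, np.float64(98.2))
```

Call:
play_rows(steps=[[[-0.019,-0.004,0,0,0,0.001,0.075],[-0.024,-0.005,0.001,0,0,0.001,0.075],[-0.027,-0.005,0,0,0,0.001,0.075],[-0.03,-0.006,0.001,0,0,0.001,0.075],[-0.032,-0.006,0.001,0,0,0.002,0.075],[-0.032,-0.007,0,0,0,0.001,0.075],[-0.033,-0.006,0.001,0,0,0.001,0.075],[-0.032,-0.006,0,0,0,0.002,0.075],[-0.03,-0.006,0.001,0,0,0.001,0.075],[-0.027,-0.005,0,0,0,0.001,0.075],[-0.024,-0.005,0.001,0,0,0.001,0.075],[-0.019,-0.003,0,0,0,0.001,0.075]]])

```text
time_s: 19.15
tool_pos: [0.4876, -0.2012, 0.1989]
tool_rot: [-179.8, -0.0, 98.0]
force: [1.0, 0.1, -0.1]
grip_width: 0.0745
grasp_force: 0.0
```

```bash
python3 - <<'E'
from h import *
cam("wrist");cam("wrist");cam("wrist");d=cam("wrist"); cv2.imwrite("pics/w4.png",cv2.resize(d["frame"][100:300,180:400,::-1],None,fx=2.5,fy=2.5,interpolation=2))
for n,p in(("cage_cube_mid",[.4896,-.1993,.0145]),("steel_post_mid",[.5003,-.2615,0])):
  for r in silhouettes("wrist",n): print(n,round(r["p"],2),r["extent"],fit(d,n,np.array(p),r["pixels"]))
print(get_obs()["tool_pos"])
show((.4896,-.1985,.12,98.2,4),(.4896,-.1985,.035,98.2,5))
E
```

```text
cage_cube_mid 0.64 [260.0, 169.0, 302.8, 218.5] (array([ 0.4895, -0.1991]), np.float64(8.3), np.float64(0.029))
cage_cube_mid 0.23 [269.1, 226.7, 303.4, 272.7] (array([ 0.4896, -0.1993]), np.float64(8.3), np.float64(1.0))
steel_post_mid 0.94 [269.5, 301.7, 300.9, 326.8] (array([ 0.5003, -0.2615]), np.float64(0.0), np.float64(1.0))
steel_post_mid 0.63 [268.8, 225.7, 301.2, 273.6] (array([ 0.5007, -0.2599]), np.float64(-2.9), np.float64(0.14))
[ 0.4896207  -0.19723974  0.1997867 ]
[[-0,-0,0.017,0,0,0.0],[-0.001,-0,0.023,0,0,0.001],[0,-0,0.023,0,0,-0.0],[-0,-0,0.017,0,0,0.0]] (0.4898, -0.1982, 0.1198, np.float64(98.21))
[[-0,-0,0.014,0,0,0.0],[-0,-0,0.018,0,0,0.0],[-0,-0,0.021,0,0,0.0],[-0,-0,0.018,0,0,0.0],[-0,-0,0.014,0,0,0.0]] (0.4898, -0.1982, 0.0348, np.float64(98.21))
```

View pics/w4.png

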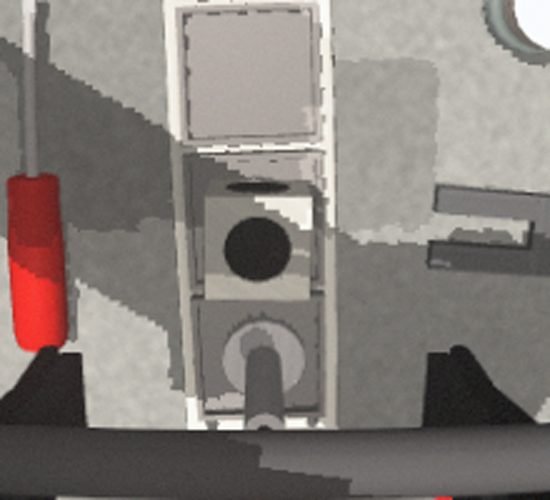

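Call:
play_rows(steps=[[[0,0,0.017,0,0,0,0.075],[-0.001,0,0.023,0,0,0,0.075],[0,0,0.023,0,0,0,0.075],[0,0,0.017,0,0,0,0.075],[0,0,0.014,0,0,0,0.07],[0,0,0.018,0,0,0,0.07],[0,0,0.021,0,0,0,0.07],[0,0,0.018,0,0,0,0.07],[0,0,0.014,0,0,0,0.07],[0,0,0,0,0,0,0.07]]])

```text
time_s: 20.45
tool_pos: [0.4889, -0.1984, 0.0338]
tool_rot: [-179.8, -0.1, 98.2]
force: [0.2, 0.1, -0.3]
grip_width: 0.0701
grasp_force: 0.0
```

Call:
play_rows(steps=[[[0,0,0,0,0,0,0.06],[0,0,0,0,0,0,0.05],[0,0,0,0,0,0,0.04],[0,0,0,0,0,0,0.033],[0,0,0,0,0,0,0.033],[0,0,0,0,0,0,0.033],[0,0,0,0,0,0,0.033]]], force=20)

```text
time_s: 21.15
tool_pos: [0.4901, -0.1996, 0.036]
tool_rot: [180.0, -0.0, 98.2]
force: [-2.3, 0.1, 4.5]
grip_width: 0.0397
grasp_force: 20.0
```

```bash
python3 - <<'E'
from h import *
o=get_obs(); p=o["tool_pos"]; dy=p[1]+.199; print(p,o["tool_rot"][2],o["grip_width"],dy)
show((p[0],p[1],.16,98.2,5),(.4882,.2007+dy,.16,103,10),(.4882,.2007+dy,p[2]+.002,103,11))
E
```

```text
[ 0.49006807 -0.19963678  0.0359574 ] 98.18617175782153 0.03972198333815554 -0.0006367777189678625
[[0,0,-0.02,0,0,-0.0],[0,0,-0.027,0,0,-0.0],[0,0,-0.03,0,0,-0.0],[0,0,-0.027,0,0,-0.0],[0,0,-0.02,0,0,-0.0]] (0.4901, -0.1996, 0.16, np.float64(98.19))
[[0.028,0.004,-0,0,0,-0.006],[0.036,0.005,-0,0,0,-0.008],[0.041,0.006,-0,0,0,-0.008],[0.045,0.008,-0,0,0,-0.01],[0.047,0.008,-0,0,0,-0.01],[0.047,0.008,-0,0,0,-0.01],[0.045,0.009,-0,0,0,-0.01],[0.041,0.008,-0,0,0,-0.008],[0.036,0.008,-0,0,0,-0.008],[0.027,0.006,-0,0,0,-0.006]] (0.4884, 0.1997, 0.16, np.float64(103.0))
[[0,-0,0.008,0,0,-0.0],[0,-0,0.01,0,0,-0.0],[0,-0,0.011,0,0,-0.0],[0,-0,0.012,0,0,-0.0],[0,-0,0.013,0,0,-0.0],[0,-0,0.014,0,0,-0.0],[0,-0,0.013,0,0,-0.0],[0,-0,0.012,0,0,-0.0],[0,-0,0.011,0,0,-0.0],[0,-0,0.01,0,0,-0.0],[0,-0,0.008,0,0,-0.0]] (0.4884, 0.1997, 0.038, np.float64(103.0))
```

Call:
play_rows(steps=[[[0,0,-0.02,0,0,0,0.033],[0,0,-0.027,0,0,0,0.033],[0,0,-0.03,0,0,0,0.033],[0,0,-0.027,0,0,0,0.033],[0,0,-0.02,0,0,0,0.033]]])

```text
time_s: 21.65
tool_pos: [0.4905, -0.1994, 0.1608]
tool_rot: [179.9, -0.0, 98.2]
force: [0.3, -0.5, -1.3]
grip_width: 0.0397
grasp_force: 20.0
```

Call:
play_rows(steps=[[[0.028,0.004,0,0,0,-0.006,0.033],[0.036,0.005,0,0,0,-0.008,0.033],[0.041,0.006,0,0,0,-0.008,0.033],[0.045,0.008,0,0,0,-0.01,0.033],[0.047,0.008,0,0,0,-0.01,0.033],[0.047,0.008,0,0,0,-0.01,0.033],[0.045,0.009,0,0,0,-0.01,0.033],[0.041,0.008,0,0,0,-0.008,0.033],[0.036,0.008,0,0,0,-0.008,0.033],[0.027,0.006,0,0,0,-0.006,0.033],[0,0,0,0,0,0,0.033],[0,0,0,0,0,0,0.033]]])

```text
time_s: 22.85
tool_pos: [0.4879, 0.2001, 0.1588]
tool_rot: [-179.9, 0.1, 103.1]
force: [-0.5, -0.4, -2.1]
grip_width: 0.0399
grasp_force: 20.0
```

Call:
play_rows(steps=[[[0,0,0.008,0,0,0,0.033],[0,0,0.01,0,0,0,0.033],[0,0,0.011,0,0,0,0.033],[0,0,0.012,0,0,0,0.033],[0,0,0.013,0,0,0,0.033],[0,0,0.014,0,0,0,0.033],[0,0,0.013,0,0,0,0.033],[0,0,0.012,0,0,0,0.033],[0,0,0.011,0,0,0,0.033],[0,0,0.01,0,0,0,0.033],[0,0,0.006,0,0,0,0.033],[0,0,0,0,0,0,0.033]]])

```text
time_s: 24.05
tool_pos: [0.4878, 0.1996, 0.0387]
tool_rot: [-179.9, 0.0, 103.0]
force: [0.1, -1.1, -2.7]
grip_width: 0.0402
grasp_force: 20.0
```

Call:
play_rows(steps=[[[0,0,0.001,0,0,0,0.033],[0,0,0.001,0,0,0,0.033],[0,0,0.001,0,0,0,0.033],[0,0,0,0,0,0,0.033],[0,0,0,0,0,0,0.033]]])

```text
time_s: 24.55
tool_pos: [0.4885, 0.1999, 0.0367]
tool_rot: [180.0, -0.0, 103.0]
force: [0.3, -0.3, -1.2]
grip_width: 0.0397
grasp_force: 20.0
```

Call:
play_rows(steps=[[[0,0,0,0,0,0,0.042],[0,0,0,0,0,0,0.05],[0,0,0,0,0,0,0.06],[0,0,0,0,0,0,0.075],[0,0,0,0,0,0,0.075],[0,0,-0.02,0,0,0,0.075],[0,0,-0.035,0,0,0,0.075],[0,0,-0.045,0,0,0,0.075],[0,0,-0.045,0,0,0,0.075],[0,0,-0.02,0,0,0,0.075],[0,0,0,0,0,0,0.075]]])

```text
time_s: 25.65
tool_pos: [0.4905, 0.2008, 0.2055]
tool_rot: [179.6, -0.2, 103.0]
force: [-0.3, 1.3, 0.3]
grip_width: 0.0747
grasp_force: 0.0
```

```bash
python3 - <<'E'
from h import *
d=cam("wrist")
for r in silhouettes("wrist","cage_cube_mid"): print(round(r["p"],2),r["extent"],fit(d,"cage_cube_mid",np.array([.4882,.2007,.02]),r["pixels"]))
show((.5005,-.2605,.20,100,12))
E
```

```text
0.82 [255.0, 171.6, 299.1, 218.0] (array([0.4892, 0.2006]), np.float64(14.3), np.float64(0.036))
[[-0.026,-0.005,0,0,0,0.003],[-0.033,-0.007,0,0,0,0.004],[-0.037,-0.007,0,0,0,0.004],[-0.041,-0.008,0,0,0,0.005],[-0.044,-0.008,0.001,0,0,0.005],[-0.045,-0.008,-0,0,0,0.005],[-0.045,-0.008,-0,0,0,0.005],[-0.044,-0.008,0,0,0,0.006],[-0.042,-0.007,0,0,0,0.004],[-0.037,-0.006,0,0,0,0.005],[-0.033,-0.005,0,0,0,0.003],[-0.026,-0.004,0,0,0,0.004]] (0.5003, -0.2602, 0.2005, np.float64(99.97))
```

Call:
play_rows(steps=[[[-0.026,-0.005,0,0,0,0.003,0.075],[-0.033,-0.007,0,0,0,0.004,0.075],[-0.037,-0.007,0,0,0,0.004,0.075],[-0.041,-0.008,0,0,0,0.005,0.075],[-0.044,-0.008,0.001,0,0,0.005,0.075],[-0.045,-0.008,0,0,0,0.005,0.075],[-0.045,-0.008,0,0,0,0.005,0.075],[-0.044,-0.008,0,0,0,0.006,0.075],[-0.042,-0.007,0,0,0,0.004,0.075],[-0.037,-0.006,0,0,0,0.005,0.075],[-0.033,-0.005,0,0,0,0.003,0.075],[-0.026,-0.004,0,0,0,0.004,0.075]]])

```text
time_s: 26.95
tool_pos: [0.4989, -0.2622, 0.1988]
tool_rot: [-179.8, -0.0, 99.8]
force: [1.5, 0.0, -0.0]
grip_width: 0.0751
grasp_force: 0.0
```

```bash
python3 - <<'E'
from h import *
[cam("wrist") for _ in range(6)];d=cam("wrist"); cv2.imwrite("pics/w5.png",cv2.resize(d["frame"][100:300,160:420,::-1],None,fx=2.5,fy=2.5,interpolation=2))
for r in silhouettes("wrist","steel_post_mid"): print(round(r["p"],2),r["extent"],fit(d,"steel_post_mid",np.array([.5003,-.2615,0]),r["pixels"]))
print(get_obs()["tool_pos"])
u=proj(d,model("s",.5003,-.2615)); print(u.min(0),u.max(0))
E
```

```text
0.73 [264.9, 260.3, 292.9, 311.9] (array([ 0.5003, -0.2615]), np.float64(0.0), np.float64(1.0))
0.72 [262.8, 175.2, 299.8, 220.4] (array([ 0.5009, -0.2624]), np.float64(4.2), np.float64(0.036))
0.69 [347.3, 233.5, 375.9, 251.9] (array([ 0.5003, -0.2615]), np.float64(0.0), np.float64(1.0))
0.56 [248.1, 104.9, 310.6, 162.1] (array([ 0.5003, -0.2615]), np.float64(0.0), np.float64(1.0))
[ 0.50062431 -0.25851112  0.20002601]
[262.8824909 173.4302208] [297.99454712 218.89940323]
```

View pics/w5.png

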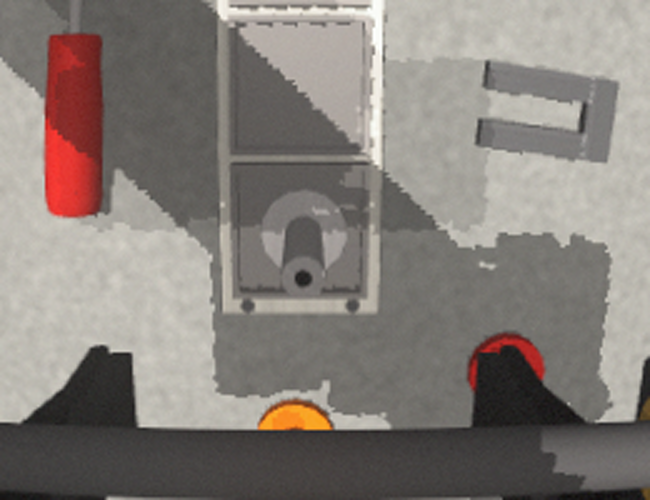

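Call:
play_rows(steps=[[[-0.001,0,0.025,0,0,0,0.055],[-0.001,0,0.03,0,0,0,0.055],[0,0,0.03,0,0,0,0.055],[0,0,0.025,0,0,0,0.055],[0,0,0.018,0,0,0,0.055],[0,0,0.015,0,0,0,0.055],[0,0,0.009,0,0,0,0.055],[0,0,0,0,0,0,0.055]]])

```text
time_s: 28.15
tool_pos: [0.5004, -0.2614, 0.0477]
tool_rot: [-179.9, -0.1, 100.0]
force: [-0.3, -0.3, -0.2]
grip_width: 0.055
grasp_force: 0.0
```

Call:
play_rows(steps=[[[0,0,0,0,0,0,0.045],[0,0,0,0,0,0,0.035],[0,0,0,0,0,0,0.025],[0,0,0,0,0,0,0.018],[0,0,0,0,0,0,0.01],[0,0,0,0,0,0,0.01],[0,0,0,0,0,0,0.01],[0,0,0,0,0,0,0.01]]], force=22)

```text
time_s: 28.95
tool_pos: [0.5007, -0.2622, 0.0486]
tool_rot: [180.0, -0.0, 100.0]
force: [-0.9, -0.1, 0.1]
grip_width: 0.0154
grasp_force: 22.0
```

```bash
python3 - <<'E'
from h import *
o=get_obs(); p=o["tool_pos"]; dy=p[1]+.262; print(p,o["tool_rot"][2],o["grip_width"],dy)
show((p[0],p[1],.175,100,5),(.4725,.2628+dy,.175,103,12),(.4725,.2628+dy,p[2]+.002,103,11))
E
```

```text
[ 0.50072416 -0.26218558  0.04858681] 99.96984289894743 0.01542966575584729 -0.00018558483534503178
[[0,0,-0.02,0,0,-0.0],[0,0,-0.028,0,0,-0.0],[0,0,-0.03,0,0,-0.0],[0,0,-0.028,0,0,-0.0],[0,0,-0.02,0,0,-0.001]] (0.5007, -0.2622, 0.1746, np.float64(100.03))
[[0.03,0.004,-0,0,0,-0.003],[0.038,0.004,-0,0,0,-0.004],[0.043,0.006,-0,0,0,-0.004],[0.047,0.006,-0,0,0,-0.005],[0.051,0.007,-0,0,0,-0.005],[0.051,0.008,-0,0,0,-0.005],[0.052,0.007,-0,0,0,-0.005],[0.05,0.008,-0,0,0,-0.005],[0.048,0.008,-0,0,0,-0.005],[0.043,0.007,-0,0,0,-0.004],[0.037,0.006,-0,0,0,-0.004],[0.03,0.005,-0,0,0,-0.003]] (0.4725, 0.2626, 0.1746, np.float64(103.01))
[[0,0,0.008,0,0,0.0],[0,0,0.01,0,0,0.0],[0,0,0.011,0,0,0.0],[0,0,0.013,0,0,0.0],[0,0,0.013,0,0,0.0],[0,0,0.014,0,0,0.0],[0,0,0.013,0,0,0.0],[0,0,0.013,0,0,0.0],[0,0,0.011,0,0,0.0],[0,0,0.01,0,0,0.0],[0,0,0.008,0,0,0.0]] (0.4725, 0.2626, 0.0506, np.float64(103.01))
```

Call:
play_rows(steps=[[[0,0,-0.02,0,0,0,0.01],[0,0,-0.028,0,0,0,0.01],[0,0,-0.03,0,0,0,0.01],[0,0,-0.028,0,0,0,0.01],[0,0,-0.02,0,0,0,0.01],[0.03,0.004,0,0,0,-0.004,0.01],[0.038,0.004,0,0,0,-0.004,0.01],[0.044,0.006,0,0,0,-0.004,0.01],[0.046,0.006,0,0,0,-0.004,0.01],[0.046,0.006,0,0,0,-0.004,0.01],[0.046,0.006,0,0,0,-0.004,0.01],[0.046,0.006,0,0,0,-0.004,0.01]]])

```text
time_s: 30.15
tool_pos: [0.4825, 0.0376, 0.1746]
tool_rot: [180.0, -0.0, 101.6]
force: [1.5, 0.7, -0.9]
grip_width: 0.0157
grasp_force: 22.0
```

Call:
play_rows(steps=[[[0.046,0.007,0,0,0,-0.004,0.01],[0.046,0.007,0,0,0,-0.004,0.01],[0.043,0.007,0,0,0,-0.004,0.01],[0.038,0.006,0,0,0,-0.004,0.01],[0.031,0.006,0,0,0,-0.004,0.01],[0.02,0.005,0,0,0,-0.004,0.01],[0,0,0,0,0,0,0.01],[0,0,0,0,0,0,0.01],[0,0,0,0,0,0,0.01]]])

```text
time_s: 31.05
tool_pos: [0.474, 0.2607, 0.1745]
tool_rot: [-180.0, 0.0, 102.8]
force: [-0.4, -1.2, -1.1]
grip_width: 0.0155
grasp_force: 22.0
```

```bash
python3 - <<'E'
from h import *
d=cam("wrist"); o=get_obs(); print(o["tool_pos"],o["grip_width"],o["grasp_force"])
show((.4725,.2626,.0506,103,11))
E
```

```text
[0.47401414 0.26074899 0.1746109 ] 0.015442737679665646 21.996174990199506
[[0,-0,0.008,0,0,-0.0],[0,-0,0.01,0,0,-0.001],[0.001,-0,0.011,0,0,0.0],[-0,-0,0.013,0,0,-0.0],[-0,-0,0.013,0,0,-0.001],[0,-0.001,0.014,0,0,-0.0],[0,0,0.013,0,0,-0.001],[0.001,0,0.013,0,0,0.0],[-0,0,0.011,0,0,-0.0],[0,0,0.01,0,0,-0.001],[0,-0,0.008,0,0,0.0]] (0.4726, 0.2625, 0.0506, np.float64(103.01))
```

Call:
play_rows(steps=[[[0.001,0,0.008,0,0,0,0.01],[0,-0.001,0.01,0,0,0,0.01],[0.001,0,0.011,0,0,0,0.01],[0,0,0.013,0,0,0,0.01],[0,0,0.013,0,0,0,0.01],[0,0,0.014,0,0,0,0.01],[0,0,0.013,0,0,0,0.01],[0,0,0.013,0,0,0,0.01],[0,0,0.011,0,0,0,0.01],[0,0,0.01,0,0,0,0.01],[0,0,0.006,0,0,0,0.01],[0,0,0,0,0,0,0.01]]])

```text
time_s: 32.3
tool_pos: [0.4716, 0.2641, 0.0517]
tool_rot: [-179.9, 0.0, 102.9]
force: [-0.0, -0.3, -1.3]
grip_width: 0.0155
grasp_force: 22.0
```

Call:
play_rows(steps=[[[0,0,0.001,0,0,0,0.01],[0,0,0.001,0,0,0,0.01],[0,0,0.001,0,0,0,0.01],[0,0,0,0,0,0,0.01],[0,0,0,0,0,0,0.01]]])

```text
time_s: 32.8
tool_pos: [0.4721, 0.2646, 0.0498]
tool_rot: [180.0, -0.0, 103.0]
force: [-0.1, 0.2, -1.2]
grip_width: 0.0156
grasp_force: 22.0
```

Call:
play_rows(steps=[[[0,0,0.001,0,0,0,0.01],[0,0,0,0,0,0,0.01],[0,0,0,0,0,0,0.01]]])

```text
time_s: 33.1
tool_pos: [0.4721, 0.2645, 0.0486]
tool_rot: [180.0, -0.0, 102.9]
force: [-0.6, 0.0, -0.8]
grip_width: 0.0156
grasp_force: 22.0
```

Call:
play_rows(steps=[[[0,0,0,0,0,0,0.018],[0,0,0,0,0,0,0.025],[0,0,0,0,0,0,0.04],[0,0,0,0,0,0,0.055],[0,0,0,0,0,0,0.06],[0,0,-0.02,0,0,0,0.06],[0,0,-0.035,0,0,0,0.06],[0,0,-0.045,0,0,0,0.06],[0,0,-0.045,0,0,0,0.06],[0,0,-0.03,0,0,0,0.06],[0,0,0,0,0,0,0.06]]])

```text
time_s: 34.2
tool_pos: [0.4746, 0.2659, 0.2287]
tool_rot: [179.5, -0.3, 102.9]
force: [-0.2, -0.2, 0.4]
grip_width: 0.06
grasp_force: 0.0
```

Call:
play_rows(steps=[[[0.02,-0.01,0,0,0,0,0.06],[0.035,-0.015,0,0,0,0,0.06],[0.045,-0.015,0,0,0,0,0.06],[0.045,-0.015,0,0,0,0,0.06],[0.035,-0.01,0,0,0,0,0.06],[0.02,0,0,0,0,0,0.06],[0,0,0,0,0,0,0.06],[0,0,0,0,0,0,0.06],[0,0,0,0,0,0,0.06]]])

```text
time_s: 35.1
tool_pos: [0.3658, 0.4426, 0.2234]
tool_rot: [180.0, 0.1, 102.7]
force: [0.8, -0.5, 0.2]
grip_width: 0.0596
grasp_force: 0.0
```

```bash
python3 - <<'E'
from h import *
d=cam("top"); s=cam("scene")
cv2.imwrite("pics/fin.png",np.vstack([cv2.resize(f,(800,300),interpolation=2) for f in (d["frame"][190:280,80:320,::-1],s["frame"][160:250,260:500,::-1])]))
a=np.radians(14.2)
for n,y in(("lens_tube_mid",-.096),("mirror_mount_mid",-.032),("cage_cube_mid",.032),("steel_post_mid",.096)):
    b=np.array([.496-y*np.sin(a),.1697+y*np.cos(a)])
    for r in silhouettes("top",n):
        q=fit(d,n,np.array([*b,.02]),r["pixels"])
        if q[2]<.9: e=q[0]-b; print(n,q,"rack err",np.round([e[0]*np.cos(a)+e[1]*np.sin(a),-e[0]*np.sin(a)+e[1]*np.cos(a)],4))
print(get_obs()["tool_pos"])
E
```

```text
lens_tube_mid (array([0.5192, 0.077 ]), np.float64(17.2), np.float64(0.147)) rack err [-0.0002  0.0004]
mirror_mount_mid (array([0.5052, 0.1402]), np.float64(3.5), np.float64(0.117)) rack err [0.0017 0.0011]
cage_cube_mid (array([0.4882, 0.2007]), np.float64(11.4), np.float64(0.111)) rack err [ 0. -0.]
steel_post_mid (array([0.4722, 0.2638]), np.float64(16.5), np.float64(0.127)) rack err [0.     0.0011]
[0.36431985 0.44426921 0.22376572]
```

View pics/fin.png

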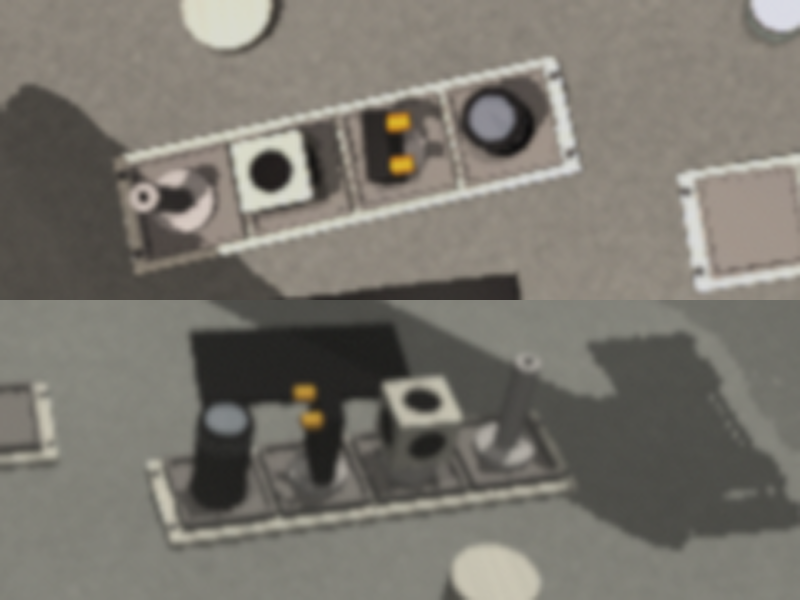

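The last picture shows all four parts upright in their bays. In the top half the post is at (165,200), the cube at (270,170), the mirror at (395,145) and the tube at (495,120). The post's slant in the lower half fits the camera's perspective, and the fitted offsets from the bay centres are about 2 mm or less.

```bash
python3 -c "
from cell import *
print(sign_off())"
```

```text
the job is handed in; nothing more can be done
None
```

I moved all four optics to the new rack in reverse order, stood each upright within about 2 mm of its bay centre and let go of it, and handed the job in at about 35 s; no verdict came back.

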